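Feel out the hidden release of a tool caddy and pop its tray open

ROBOT

A 7-joint arm with a two-finger parallel gripper is mounted at the origin on the work surface. World frame = base frame: x ahead of the robot, y to its left, z up, the work surface at z = 0. Lengths are in mm, angles in rad, forces in N, time in s.
With the tool pointing down it reaches from about 425 to 1025 mm from the base axis. Payload 3.6 kg.
Tool frame: the origin (TCP) lies midway between the tips of the shut fingers; the grasp point (between the pads) lies 19 mm behind it; x points along the fingers, y is the direction in which the jaws open and shut, and the axes are right-handed (so a half turn about x gives the same grasp; the last joint's range is limited). The gripper opens to 85 mm and grips with 20 to 120 N. Pads are 22 mm wide; open, the fingers measure 114 mm over their backs; the gripper's body (76 mm by 85 mm) begins 54 mm behind the grasp point. The pads swing forward as they close: fully open they stand 13 mm farther back than shut.
Start: joints at [-1.355, 0.591, 0.048, 1.609, -0.033, 0.943, -0.034], TCP at [220.334, 690.712, 231.302] pointing down, gripper open.
Joint ranges: [-2.69, 2.69], [-0.47, 2.24], [-1.27, 1.36], [0.19, 2.51], [-1.53, 4.68], [0.08, 2.07], [-3.09, 3.09]. Speed limits (rad/s): [2.57, 2.57, 3.14, 3.14, 3.14, 3.14, 3.14].

INTERFACE

Orientations are given as a unit quaternion [x, y, z, w].
In Python, from cell import observe, imaging, finish_job gives the robot as it stands. The module is installed in compiled form; this text tells all that it offers.
- The arm moves only by the tool send_rows, never from a script. Its argument "targets" is a list of rows, each an object of numbers: "rx", "ry", "rz": the turn, a rotation vector about the world's x, y, z in degrees; "dx", "dy", "dz": the shift along the world's x, y, z in m; "grip": the gripper command: -1 is fully open, 1 is shut, values between are in proportion. In form: [{"rx": .., "ry": .., "rz": .., "dx": .., "dy": .., "dz": .., "grip": ..}, ...]. A call has 1 to 8 rows; each row is the pose to reach, as a shift and turn from the pose measured when the call began; what a row does not reach only later rows make up. A row lasts 1/10 s, in which the tool goes at most 50 mm and 8.59 degrees, less where a joint would pass 70% of its speed; a pose out of reach is approached as far as the arm can. A call with a gripper value outside its range is refused whole. The fingers move at their own pace and stop on an object; "grip_force" is the grip in N (left out, the last holds). Time passes only in rows, so rows that repeat a pose let the fingers close. It gives the time, the measured TCP pose, the force and the opening at its end, in the units of the state.
- observe(): the state, without advancing time (a new reading comes with each control period).
- imaging.camera(name): name is "scene" or "side" or "wrist"; returns a dict with "image" (480x640x3 uint8, red, green, blue), "K" (3x3 intrinsics, pixels), "R" (3x3) and "t" (3): a world point X has camera coordinates R X + t; the wrist camera has in their place "T_tool_cam" (4x4, takes a point from camera to tool coordinates, whose origin is the TCP and whose axes are the tool frame's). Camera axes: x right, y down, z forward; pixel columns grow to the right and rows downward; lengths in mm; the calibration is good to about 2 mm. The wrist camera is an equidistant fisheye: a pixel r from the principal point sees the ray r / f radians off the axis. A picture is of the moment at which its call begins: read the wrist's pose just before it. There is no depth.
- finish_job(): hands the job in, once; it reports no verdict.
The state is a dict: "time": time; "joint_positions": joint angles; "joint_velocities": joint speeds; "effort": joint torques, N m; "ee_pos": TCP position; "eef_rot": TCP orientation; "force": force on the tool from outside, world axes, zero at the start; "moment": the same for the moment, N m; "gripper_width": finger opening in mm.
Only numpy, scipy, OpenCV 4.12 (cv2) and the standard library are available. Lean on these libraries where they do the work, as an engineer would, in place of code of your own. Each camera call takes 0.05 s, during which the arm holds its last target.

TASK

Feel along the lid of the black tool caddy with closed fingertips for the hidden release plate and press it down until the catch lets go and the tray springs open by itself, then take the hand away. Only touch and press: do not pull or touch the tray, do not shove or lift the caddy or lean heavily on it, and leave the other things on the table as they are.

Things in the scene. Friction and masses are not known exactly. Their poses are not given: they have to be found in the camera images.
- caddy: black plastic tool caddy, a closed box 200 mm (its x) by 300 mm (its y) by 120 mm high, about 2 kg, on rubber feet, loose on the table. Origin: centre of its underside; z up. Its tray comes out of the -x face, which looks roughly away from the robot. The top is a flat, rigid, level lid.
- lid (a point): centre of the lid's top, 120 mm above the table; axes as the caddy's. Centred here, level with the lid, is a strip 48 mm wide (x) and 132 mm long (y). Somewhere in it lies the release plate, 44 mm (x) by 48 mm (y), same black plastic, 2.5 mm below the lid, a 2 mm gap round it. Its centre is at x = 0 and anywhere from y = -40 to +40 mm: untold, to be felt or seen. The rest of the strip is rigid.
- release (a joint): how far the release plate is pressed down, m: 0 at rest (2.5 mm below the lid), 0.006 fully down. It moves straight down against a spring, 2.5 N to start and 5.5 N at the bottom, and springs back up when let go; the catch lets go at about 0.004.
- tray (a joint): how far the tray has come out, m: 0 latched shut, 0.05 fully out. Once the catch lets go a spring drives it out in under a second and it stays out.
- tray_box: the whole tray: an open box inside the caddy behind a front panel 286 mm wide and 60 mm high, 15 to 75 mm above the table, with a steel finger lip 100 mm wide along it; its frame has the caddy's axes and, with the tray shut, the caddy's origin (the panel itself lies at x = -100 mm). Not to be touched.
- pot: green ceramic herb pot with a herb, 100 mm across the rim, about 130 mm tall with leaves; origin at the centre of its underside. To be left alone.
- votive: glass votive holder, 72 mm across, 62 mm tall; origin at the centre of its underside. To be left alone.
- spout: grey hard silicone watering spout standing on its 64 mm flange, about 125 mm tall, bent towards its +x at the top; origin at the centre of its underside. To be left alone.
- rake: small steel hand rake with a wooden handle, 245 mm long, lying along its x with the tines at +x; origin on the table under its neck. To be left alone.

How it is judged:
By the outcome, as a careful person would: the job done as asked, in the order asked, and still so for the second after the job is handed in, with the robot touching nothing.
It also fails if it takes over 38 s, if anything falls off the work surface, if the arm or the gripper's body presses on something with over 40 N, if the wrist force passes 120 N, or if a joint passes its speed limit or range.

## Working session

There is one attempt and no reset: what is moved stays moved. The work goes in short steps, Python scripts to look and compute and a tool call to move; the robot and the scene stay as the last step left them, time stands still between calls to the robot, and variables do not carry over. Pictures are saved under pics/ and viewed, and the job is handed in when it is done.

Besides the shell and the picture viewer there is one more tool, called after ">>>" as name(argument=value, ...) on one line, values as JSON. send_rows: Moves the arm, as the interface text tells. Its arguments: {"type":"object","properties":{"targets":{"type":"array"},"grip_force":{"type":"number"}},"required":["targets"]}

```bash
mkdir -p pics; python3 - <<'E'
from cell import observe, imaging
import cv2,numpy as np
s=observe();print(s)
for n in ["scene","side","wrist"]:
    c=imaging.camera(n)
    cv2.imwrite(f"pics/{n}0.png",c["image"][:,:,::-1])
    np.savez(f"{n}0.npz",**c)
    print(n,{k:np.round(v,4).tolist() for k,v in c.items() if k!="image"})
E
```

```text
{'time': 0.0, 'joint_positions': array([-1.35548768,  0.59212385,  0.04828108,  1.60984314, -0.03331384,
        0.9426691 , -0.03370622]), 'joint_velocities': array([-0.00111135,  0.0010828 ,  0.00133323,  0.00022577,  0.00083285,
        0.00089859, -0.00010092]), 'effort': array([ 3.88652315e-04, -5.48681116e+01,  1.54647633e+00, -1.98138732e+01,
        9.30468523e-03,  8.68987700e-03, -1.53418330e-05]), 'ee_pos': array([220.07215591, 689.9218472 , 230.12923178]), 'eef_rot': array([ 0.10793158,  0.69878325, -0.10950563,  0.69861382]), 'force': array([-0.53295389,  0.31326195,  0.38535604]), 'moment': array([-0.02960889, -0.01469058,  0.03850035]), 'gripper_width': 85.40462441396939}
scene {'K': [[474.8034, 0.0, 315.1594], [0.0, 474.8034, 239.7309], [0.0, 0.0, 1.0]], 'R': [[0.154, 0.988, -0.0144], [0.7274, -0.1232, -0.6751], [-0.6687, 0.0935, -0.7376]], 't': [-155.0512, -286.5472, 1288.6157]}
side {'K': [[557.6004, 0.0, 324.2671], [0.0, 557.6004, 240.811], [0.0, 0.0, 1.0]], 'R': [[0.8848, -0.4658, -0.0116], [-0.3429, -0.6341, -0.6931], [0.3155, 0.6172, -0.7208]], 't': [-410.8688, 294.9869, 1120.8467]}
wrist {'K': [[371.6483, 0.0, 321.9285], [0.0, 371.6483, 246.4032], [0.0, 0.0, 1.0]], 'T_tool_cam': [[-0.0007, -0.315, 0.9491, -142.6711], [1.0, -0.0006, 0.0006, -0.5841], [0.0003, 0.9491, 0.315, -81.1115], [0.0, 0.0, 0.0, 1.0]]}
```

View pics/scene0.png

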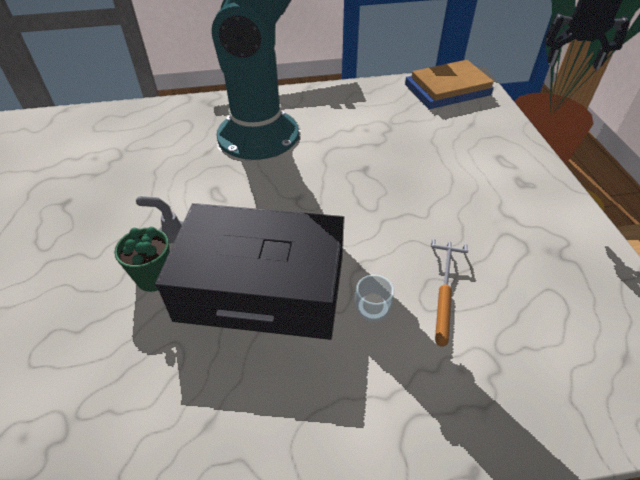

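View pics/side0.png

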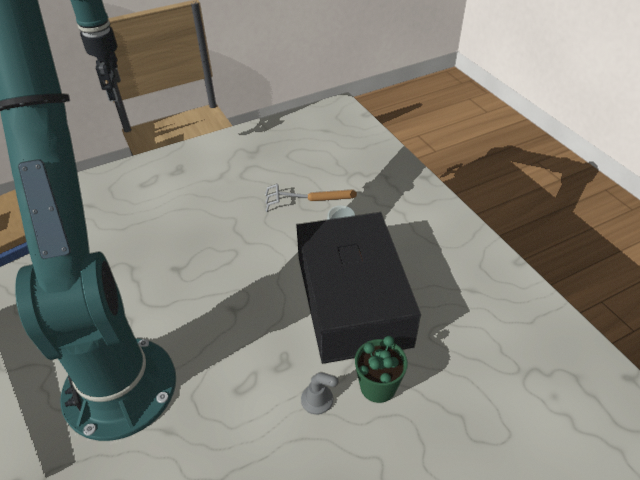

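View pics/wrist0.png

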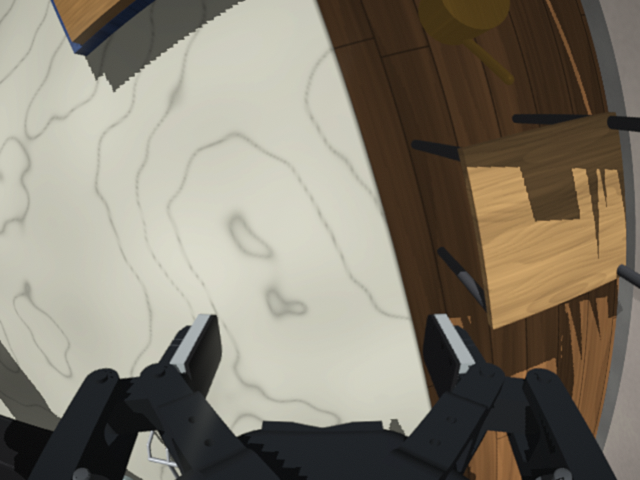

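```bash
python3 - <<'E'
import cv2,numpy as np
for n,(a,b,x,y) in {"scene":(195,285,160,350),"side":(205,365,290,425)}.items():
    im=np.load(n+"0.npz")["image"][a:b,x:y,::-1].astype(float)
    im=np.clip(im*3,0,255).astype(np.uint8)
    cv2.imwrite(f"pics/{n}z.png",cv2.resize(im,None,fx=4 if n=="scene" else 3.6,fy=4 if n=="scene" else 3.6,interpolation=cv2.INTER_CUBIC))
E
```

```text
(no output)
```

View pics/scenez.png

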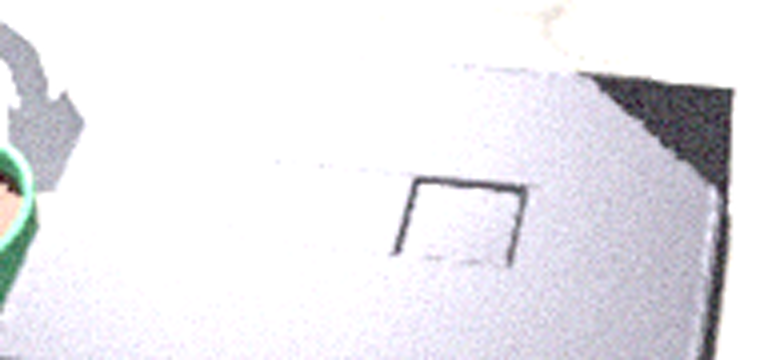

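View pics/sidez.png

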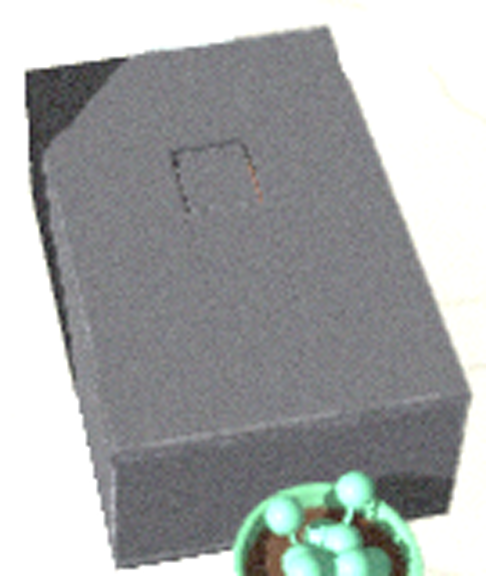

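```bash
cat > h.py <<'E'
import numpy as np
def back(n,pts,z):
    c=np.load(n+"0.npz");K,R,t=c["K"],c["R"],c["t"];C=-R.T@t
    d=(R.T@np.linalg.inv(K)@np.c_[pts,np.ones(len(pts))].T).T
    return C+d*((z-C[2])/d[:,2])[:,None]
E
python3 - <<'E'
from h import *
np.set_printoptions(precision=1,suppress=True)
lid={"scene":[(343,217.5),(193,206),(164,290),(335,290)],"side":[(296.9,225),(381.7,212.8),(420.6,314.7),(321.9,330)]}
pl={"scene":[(263.75,240),(291.5,241.7),(288,261),(258.7,258.5)],"side":[(337.8,246.7),(358.3,245.6),(362.8,261.4),(342.2,263.9)]}
for n in lid:
    L=back(n,lid[n],120);P=back(n,pl[n],119)
    print(n,L,L.mean(0),P,P.mean(0))
print(back("side",[(318,408)],0),back("side",[(378,395)],0), back("scene",[(155,205),(145,198)],120))
E
```

```text
scene [[ 471.   138.6  120. ]
 [ 390.7 -143.2  120. ]
 [ 588.4 -187.3  120. ]
 [ 635.2   92.8  120. ]] [521.3 -24.8 120. ] [[502.6 -14.3 119. ]
 [515.2  35.  119. ]
 [559.4  23.5 119. ]
 [545.2 -26.7 119. ]] [530.6   4.4 119. ]
side [[ 468.1  137.6  120. ]
 [ 658.5   80.2  120. ]
 [ 571.8 -202.9  120. ]
 [ 385.3 -143.5  120. ]] [520.9 -32.2 120. ] [[517.7  34.8 119. ]
 [558.8  16.4 119. ]
 [543.9 -28.3 119. ]
 [501.8 -13.6 119. ]] [530.6   2.3 119. ]
[[ 331.1 -227.     0. ]] [[ 448.5 -258.3    0. ]] [[ 375.1 -217.   120. ]
 [ 351.  -238.1  120. ]]
```

```bash
cat >> h.py <<'E'
from scipy.spatial.transform import Rotation as Ro
# caddy axes fit
def goal(q,yaw_deg):
    """rotvec deg from q to tool-down with tool y at azimuth yaw"""
    a=np.radians(yaw_deg);x=np.array([0,0,-1.]);y=np.array([np.cos(a),np.sin(a),0]);z=np.cross(x,y)
    return (Ro.from_matrix(np.c_[x,y,z])*Ro.from_quat(q).inv()).as_rotvec(degrees=True)
E
python3 - <<'E'
from h import *
from cell import observe
s=observe();q=s["eef_rot"];np.set_printoptions(precision=3,suppress=True)
M=Ro.from_quat(q).as_matrix();print(M,np.degrees(np.arctan2(M[1,1],M[0,1])))
A=np.array([[468.1,137.6],[658.5,80.2],[571.8,-202.9],[385.3,-143.5]])
for v in (A[1]-A[0],A[2]-A[3],A[0]-A[3],A[1]-A[2]): print(np.degrees(np.arctan2(v[1],v[0])))
for y in (-17,73,163,-107): print(y,goal(q,y))
print(np.array([530.6,3.2])-s["ee_pos"][:2])
E
```

```text
[[-0.     0.304  0.953]
 [-0.002  0.953 -0.304]
 [-1.    -0.002  0.   ]] 72.31206069207205
-16.77651428763783
-17.66660747019837
73.58728845822782
72.97267701939947
-17 [  0.057  -0.096 -89.312]
73 [ 0.097 -0.025  0.688]
163 [ 0.096  0.057 90.688]
-107 [  -0.039   -0.152 -179.312]
[ 310.468 -686.918]
```

>>> send_rows(targets=[{"dx": 0.31, "dy": -0.687, "dz": 0.01, "rz": 0.7, "grip": 1}, {"dx": 0.31, "dy": -0.687, "dz": 0.01, "rz": 0.7, "grip": 1}, {"dx": 0.31, "dy": -0.687, "dz": 0.01, "rz": 0.7, "grip": 1}, {"dx": 0.31, "dy": -0.687, "dz": 0.01, "rz": 0.7, "grip": 1}, {"dx": 0.31, "dy": -0.687, "dz": 0.01, "rz": 0.7, "grip": 1}], grip_force=40)

```text
$.targets[0]: bad value
```

```bash
python3 -c "
from cell import observe
s=observe();print(s['time'],s['joint_positions'],s['ee_pos'],s['eef_rot'],s['gripper_width'])"
```

```text
0.15 [-1.35548709  0.59197184  0.04829351  1.60950623 -0.03329708  0.94267316
 -0.03369951] [220.13223577 690.11754913 230.36533207] [ 0.10809641  0.69876191 -0.10933054  0.6986371 ] 85.36323573646727
```

>>> send_rows(targets=[{"rx": 0, "ry": 0, "rz": 0.7, "dx": 0.31, "dy": -0.687, "dz": 0.01, "grip": 1}, {"rx": 0, "ry": 0, "rz": 0.7, "dx": 0.31, "dy": -0.687, "dz": 0.01, "grip": 1}, {"rx": 0, "ry": 0, "rz": 0.7, "dx": 0.31, "dy": -0.687, "dz": 0.01, "grip": 1}, {"rx": 0, "ry": 0, "rz": 0.7, "dx": 0.31, "dy": -0.687, "dz": 0.01, "grip": 1}], grip_force=40)

```text
time: 0.55
ee_pos: [303.0, 506.3, 233.4]
eef_rot: [0.104, 0.699, -0.105, 0.699]
force: [0.5, 0.3, -0.4]
gripper_width: 28.2
```

```bash
python3 -c "
from cell import observe
s=observe();print(s['time'],s['joint_positions'],s['ee_pos'],s['eef_rot'],s['gripper_width'])"
```

```text
0.55 [-1.14659198  0.41997309  0.05121441  1.91850911 -0.02799824  0.80604052
  0.19422495] [303.007339   506.32789027 233.41746503] [ 0.10350592  0.69939275 -0.10516277  0.69934048] 28.211366711530406
```

>>> send_rows(targets=[{"rx": 0, "ry": 0, "rz": 0.2, "dx": 0.213, "dy": -0.551, "dz": -0.01, "grip": 1}, {"rx": 0, "ry": 0, "rz": 0.2, "dx": 0.213, "dy": -0.551, "dz": -0.01, "grip": 1}, {"rx": 0, "ry": 0, "rz": 0.2, "dx": 0.213, "dy": -0.551, "dz": -0.01, "grip": 1}, {"rx": 0, "ry": 0, "rz": 0.2, "dx": 0.213, "dy": -0.551, "dz": -0.01, "grip": 1}, {"rx": 0, "ry": 0, "rz": 0.2, "dx": 0.213, "dy": -0.551, "dz": -0.01, "grip": 1}, {"rx": 0, "ry": 0, "rz": 0.2, "dx": 0.213, "dy": -0.551, "dz": -0.01, "grip": 1}, {"rx": 0, "ry": 0, "rz": 0.2, "dx": 0.213, "dy": -0.551, "dz": -0.01, "grip": 1}, {"rx": 0, "ry": 0, "rz": 0.2, "dx": 0.213, "dy": -0.551, "dz": -0.01, "grip": 1}])

```text
time: 1.35
ee_pos: [446.9, 133.4, 226.9]
eef_rot: [0.102, 0.699, -0.104, 0.7]
force: [0.7, 0.4, 0.7]
gripper_width: 0.5
```

>>> send_rows(targets=[{"rx": 0, "ry": 0, "rz": 0, "dx": 0.0, "dy": -0.14, "dz": 0, "grip": 1}])

```text
time: 1.45
ee_pos: [449.5, 83.7, 227.2]
eef_rot: [0.103, 0.698, -0.103, 0.701]
force: [1.2, 0.3, 1.0]
gripper_width: 0.3
```

```bash
python3 -c "
from cell import observe
s=observe();print(s['time'],s['joint_positions'],s['ee_pos'],s['eef_rot'],s['gripper_width'])"
```

```text
1.45 [-0.4196342   0.26365796  0.16331364  2.20414419 -0.06400108  0.67497676
  1.0660978 ] [449.48286738  83.70789332 227.24172561] [ 0.10277527  0.69818266 -0.10345123  0.70091088] 0.2838789554574509
```

Now over to the lid beside the plate: (516, −45), z≈140.

>>> send_rows(targets=[{"rx": 0, "ry": 0, "rz": 0, "dx": 0.0665, "dy": -0.1285, "dz": -0.05, "grip": 1}, {"rx": 0, "ry": 0, "rz": 0, "dx": 0.0665, "dy": -0.1285, "dz": -0.05, "grip": 1}, {"rx": 0, "ry": 0, "rz": 0, "dx": 0.0665, "dy": -0.1285, "dz": -0.05, "grip": 1}, {"rx": 0, "ry": 0, "rz": 0, "dx": 0.0665, "dy": -0.1285, "dz": -0.06, "grip": 1}, {"rx": 0, "ry": 0, "rz": 0, "dx": 0.0665, "dy": -0.1285, "dz": -0.075, "grip": 1}, {"rx": 0, "ry": 0, "rz": 0, "dx": 0.0665, "dy": -0.1285, "dz": -0.085, "grip": 1}, {"rx": 0, "ry": 0, "rz": 0, "dx": 0.0665, "dy": -0.1285, "dz": -0.085, "grip": 1}, {"rx": 0, "ry": 0, "rz": 0, "dx": 0.0665, "dy": -0.1285, "dz": -0.085, "grip": 1}])

```text
time: 2.25
ee_pos: [515.8, -44.0, 142.3]
eef_rot: [0.102, 0.698, -0.103, 0.701]
force: [-0.3, 0.5, 0.2]
gripper_width: 0.0
```

```bash
python3 - <<'E'
from h import *
from cell import observe,imaging
import cv2
s=observe();print(s['time'],s['joint_positions'],s['ee_pos'],s['force'],goal(s['eef_rot'],73))
a=imaging.camera("wrist");b=imaging.camera("scene")
np.savez("wrist1.npz",**a,pos=s['ee_pos'],q=s['eef_rot'])
cv2.imwrite("pics/w1.png",np.clip(a["image"][:,:,::-1].astype(float)*2,0,255).astype(np.uint8))
cv2.imwrite("pics/s1.png",cv2.resize(np.clip(b["image"][150:310,130:370,::-1].astype(float)*2,0,255).astype(np.uint8),None,fx=3,fy=3))
E
```

```text
2.25 [-0.11948676  0.47041257  0.15433947  2.15155187 -0.13711707  0.52519169
  1.41630615] [515.77126842 -43.97639219 142.29365759] [-0.31496668  0.50137205  0.18915059] [ 0.06972987  0.18903965 -0.30419712]
```

View pics/w1.png

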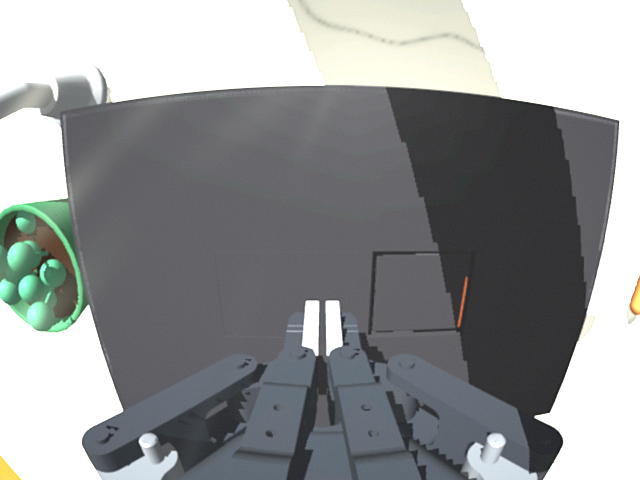

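View pics/s1.png

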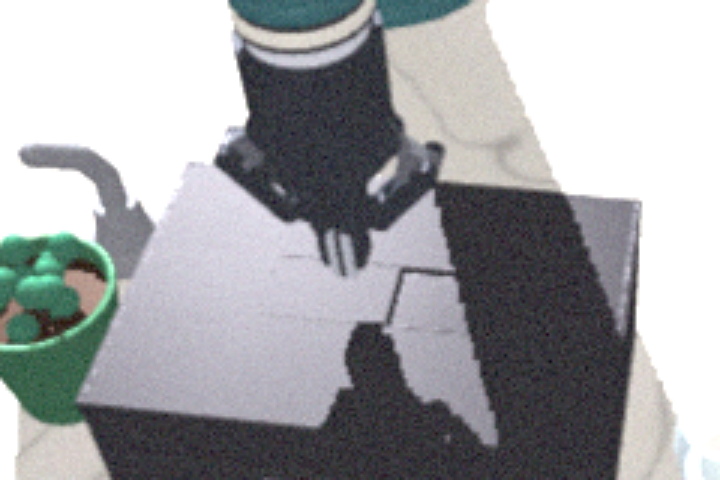

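```bash
python3 - <<'E'
from h import *
c=np.load("wrist1.npz");K=c["K"];T=c["T_tool_cam"];M=Ro.from_quat(c["q"]).as_matrix()
p=np.array([(373,253),(474,253),(463,328),(371,331)],float)
u=(p-K[:2,2])/K[0,0];r=np.linalg.norm(u,axis=1);d=np.c_[u/r[:,None]*np.sin(r)[:,None],np.cos(r)]
dw=d@T[:3,:3].T@M.T;C=M@T[:3,3]+c["pos"]
X=C+dw*((120-C[2])/dw[:,2])[:,None];print(X.round(1),X.mean(0))
E
```

```text
[[500.5 -14.7 120. ]
 [515.6  34.8 120. ]
 [557.2  23.  120. ]
 [542.1 -25.8 120. ]] [528.86728793   4.31843496 120.        ]
```

>>> send_rows(targets=[{"rx": 0, "ry": 0, "rz": -0.3, "dx": 0, "dy": -0.001, "dz": -0.008, "grip": 1}, {"rx": 0, "ry": 0, "rz": -0.3, "dx": 0, "dy": -0.001, "dz": -0.014, "grip": 1}, {"rx": 0, "ry": 0, "rz": -0.3, "dx": 0, "dy": -0.001, "dz": -0.017, "grip": 1}, {"rx": 0, "ry": 0, "rz": -0.3, "dx": 0, "dy": -0.001, "dz": -0.019, "grip": 1}, {"rx": 0, "ry": 0, "rz": -0.3, "dx": 0, "dy": -0.001, "dz": -0.019, "grip": 1}])

```text
time: 2.85
ee_pos: [516.1, -45.2, 123.5]
eef_rot: [0.104, 0.698, -0.105, 0.701]
force: [0.5, -0.4, 0.6]
gripper_width: 0.1
```

Plate centre ≈ (530, 3.5), three cameras agreeing. Feeling for the lid in small steps.

>>> send_rows(targets=[{"rx": 0, "ry": 0, "rz": 0, "dx": 0, "dy": 0, "dz": -0.001, "grip": 1}, {"rx": 0, "ry": 0, "rz": 0, "dx": 0, "dy": 0, "dz": -0.002, "grip": 1}])

```text
time: 3.05
ee_pos: [516.2, -45.2, 121.5]
eef_rot: [0.104, 0.698, -0.105, 0.701]
force: [0.0, -0.9, -0.1]
gripper_width: 0.2
```

>>> send_rows(targets=[{"rx": 0, "ry": 0, "rz": 0, "dx": 0, "dy": 0, "dz": -0.001, "grip": 1}, {"rx": 0, "ry": 0, "rz": 0, "dx": 0, "dy": 0, "dz": -0.001, "grip": 1}])

```text
time: 3.25
ee_pos: [516.1, -45.2, 120.4]
eef_rot: [0.104, 0.698, -0.105, 0.701]
force: [0.4, 1.4, -0.0]
gripper_width: -0.1
```

>>> send_rows(targets=[{"rx": 0, "ry": 0, "rz": 0, "dx": 0, "dy": 0, "dz": -0.001, "grip": 1}])

```text
time: 3.35
ee_pos: [516.3, -45.2, 119.8]
eef_rot: [0.104, 0.698, -0.105, 0.701]
force: [-2.8, 0.4, 14.9]
gripper_width: -0.0
```

>>> send_rows(targets=[{"rx": 0, "ry": 0, "rz": 0, "dx": 0, "dy": 0, "dz": 0.008, "grip": 1}, {"rx": 0, "ry": 0, "rz": 0, "dx": 0.0035, "dy": 0.012, "dz": 0.01, "grip": 1}, {"rx": 0, "ry": 0, "rz": 0, "dx": 0.0085, "dy": 0.03, "dz": 0.01, "grip": 1}, {"rx": 0, "ry": 0, "rz": 0, "dx": 0.0137, "dy": 0.0487, "dz": 0.01, "grip": 1}, {"rx": 0, "ry": 0, "rz": 0, "dx": 0.0137, "dy": 0.0487, "dz": 0.006, "grip": 1}, {"rx": 0, "ry": 0, "rz": 0, "dx": 0.0137, "dy": 0.0487, "dz": 0.001, "grip": 1}, {"rx": 0, "ry": 0, "rz": 0, "dx": 0.0137, "dy": 0.0487, "dz": 0.0, "grip": 1}])

```text
time: 4.05
ee_pos: [529.1, 2.8, 119.0]
eef_rot: [0.104, 0.698, -0.105, 0.7]
force: [0.4, -0.3, -0.3]
gripper_width: -0.0
```

>>> send_rows(targets=[{"rx": 0, "ry": 0, "rz": 0, "dx": 0, "dy": 0, "dz": -0.001, "grip": 1}, {"rx": 0, "ry": 0, "rz": 0, "dx": 0, "dy": 0, "dz": -0.001, "grip": 1}])

```text
time: 4.25
ee_pos: [528.8, 1.8, 117.8]
eef_rot: [0.105, 0.698, -0.106, 0.7]
force: [0.1, 0.0, 0.4]
gripper_width: 0.4
```

>>> send_rows(targets=[{"rx": 0, "ry": 0, "rz": 0, "dx": 0.0005, "dy": 0.001, "dz": -0.001, "grip": 1}, {"rx": 0, "ry": 0, "rz": 0, "dx": 0.0005, "dy": 0.001, "dz": -0.002, "grip": 1}])

```text
time: 4.45
ee_pos: [529.0, 2.0, 116.1]
eef_rot: [0.105, 0.698, -0.107, 0.7]
force: [-1.1, -1.4, 5.6]
gripper_width: 0.1
```

>>> send_rows(targets=[{"rx": 0, "ry": 0, "rz": 0, "dx": 0, "dy": 0, "dz": -0.001, "grip": 1}])

```text
time: 4.55
ee_pos: [529.0, 1.9, 115.4]
eef_rot: [0.105, 0.698, -0.107, 0.7]
force: [-1.0, 1.8, 5.0]
gripper_width: 0.2
```

>>> send_rows(targets=[{"rx": 0, "ry": 0, "rz": 0, "dx": 0, "dy": 0, "dz": -0.001, "grip": 1}])

```text
time: 4.65
ee_pos: [529.0, 1.9, 114.6]
eef_rot: [0.105, 0.698, -0.107, 0.7]
force: [-1.0, -0.6, 5.3]
gripper_width: 0.1
```

```bash
python3 - <<'E'
from cell import observe,imaging
import cv2,numpy as np
s=observe();print(s['time'],s['ee_pos'],s['force'])
b=imaging.camera("scene")
cv2.imwrite("pics/s2.png",cv2.resize(np.clip(b["image"][170:350,110:410,::-1].astype(float)*2,0,255).astype(np.uint8),None,fx=2.5,fy=2.5))
E
```

```text
4.65 [528.99485317   1.94578089 114.63656144] [-0.96567403 -0.60143725  5.33390476]
```

View pics/s2.png

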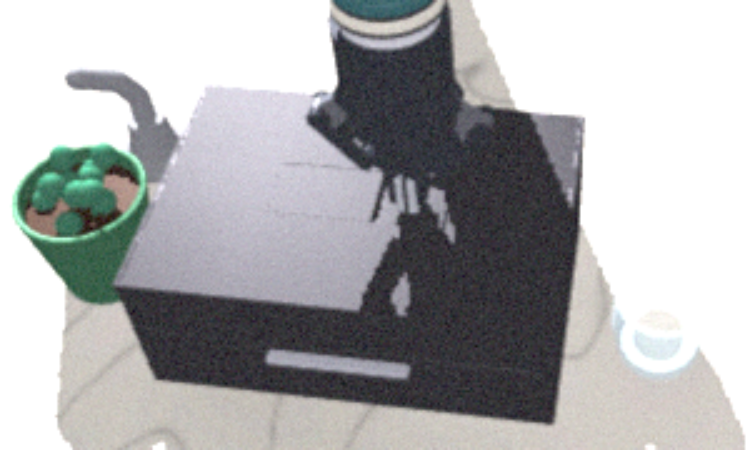

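Spring contact, 3 mm down. The catch should let go at ≈113.5; pressing on in small steps.

>>> send_rows(targets=[{"rx": 0, "ry": 0, "rz": 0, "dx": 0, "dy": 0, "dz": -0.001, "grip": 1}, {"rx": 0, "ry": 0, "rz": 0, "dx": 0, "dy": 0, "dz": -0.0015, "grip": 1}])

```text
time: 4.9
ee_pos: [529.0, 2.0, 113.1]
eef_rot: [0.105, 0.698, -0.107, 0.7]
force: [-1.0, -1.4, 5.1]
gripper_width: -0.1
```

>>> send_rows(targets=[{"rx": 0, "ry": 0, "rz": 0, "dx": 0, "dy": 0, "dz": -0.0005, "grip": 1}])

```text
time: 5.0
ee_pos: [528.9, 2.0, 112.6]
eef_rot: [0.105, 0.698, -0.107, 0.7]
force: [-0.5, -0.1, 4.3]
gripper_width: -0.2
```

```bash
python3 - <<'E'
from cell import observe,imaging
import cv2,numpy as np
s=observe();print(s['time'],s['ee_pos'],s['force'])
b=imaging.camera("scene")
cv2.imwrite("pics/s3.png",cv2.resize(np.clip(b["image"][170:350,110:410,::-1].astype(float)*2,0,255).astype(np.uint8),None,fx=2.5,fy=2.5))
E
```

```text
5.0 [528.9420303    1.96856459 112.60295225] [-0.54408585 -0.05879924  4.34047252]
```

View pics/s3.png

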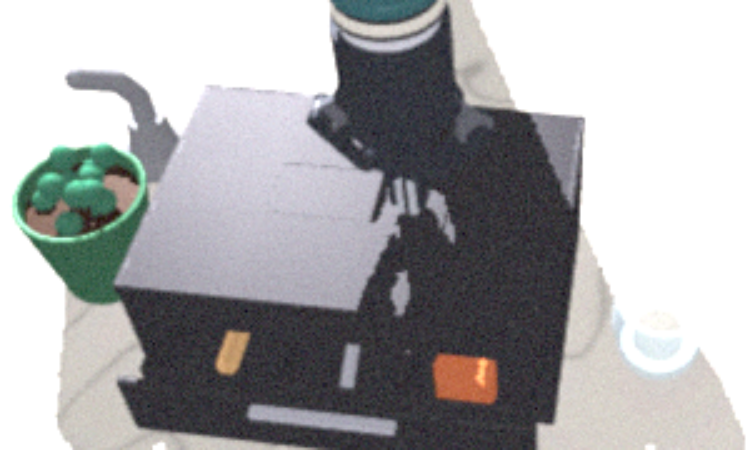

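The tray has sprung open (lip moved from rows ~365 to ~420). Now straight up and away.

>>> send_rows(targets=[{"rx": 0, "ry": 0, "rz": 0, "dx": 0, "dy": 0, "dz": 0.003, "grip": 1}, {"rx": 0, "ry": 0, "rz": 0, "dx": 0, "dy": 0, "dz": 0.008, "grip": 1}, {"rx": 0, "ry": 0, "rz": 0, "dx": 0, "dy": 0, "dz": 0.02, "grip": 1}, {"rx": 0, "ry": 0, "rz": 0, "dx": 0, "dy": 0, "dz": 0.05, "grip": 1}, {"rx": 0, "ry": 0, "rz": 0, "dx": 0, "dy": 0, "dz": 0.09, "grip": 1}, {"rx": 0, "ry": 0, "rz": 0, "dx": 0, "dy": 0, "dz": 0.12, "grip": 1}, {"rx": 0, "ry": 0, "rz": 0, "dx": 0, "dy": 0, "dz": 0.14, "grip": 1}, {"rx": 0, "ry": 0, "rz": 0, "dx": 0, "dy": 0, "dz": 0.14, "grip": 1}])

```text
time: 5.85
ee_pos: [531.3, 2.1, 256.2]
eef_rot: [0.106, 0.696, -0.106, 0.703]
force: [0.2, 0.1, 0.0]
gripper_width: -0.2
```

>>> send_rows(targets=[{"rx": 0, "ry": 0, "rz": 0, "dx": -0.04, "dy": 0.1, "dz": 0.0, "grip": 1}, {"rx": 0, "ry": 0, "rz": 0, "dx": -0.06, "dy": 0.2, "dz": 0.0, "grip": 1}, {"rx": 0, "ry": 0, "rz": 0, "dx": -0.06, "dy": 0.25, "dz": 0.0, "grip": 1}, {"rx": 0, "ry": 0, "rz": 0, "dx": -0.06, "dy": 0.25, "dz": 0.0, "grip": 1}, {"rx": 0, "ry": 0, "rz": 0, "dx": -0.06, "dy": 0.25, "dz": 0.0, "grip": 1}, {"rx": 0, "ry": 0, "rz": 0, "dx": -0.06, "dy": 0.25, "dz": 0.0, "grip": 1}, {"rx": 0, "ry": 0, "rz": 0, "dx": -0.06, "dy": 0.25, "dz": 0.0, "grip": 1}, {"rx": 0, "ry": 0, "rz": 0, "dx": -0.06, "dy": 0.25, "dz": 0.0, "grip": 1}])

```text
time: 6.65
ee_pos: [471.1, 250.5, 255.6]
eef_rot: [0.106, 0.696, -0.107, 0.702]
force: [-0.5, -0.0, 1.4]
gripper_width: -0.3
```

```bash
python3 - <<'E'
from cell import observe,imaging
import cv2,numpy as np
s=observe();print(s['time'],s['ee_pos'],s['force'],s['joint_velocities'])
b=imaging.camera("scene")["image"]
a=np.load("scene0.npz")["image"]
cv2.imwrite("pics/s4.png",b[:,:,::-1])
E
```

```text
6.65 [471.06914344 250.45059326 255.56813055] [-0.4513069  -0.00722656  1.37099565] [ 0.02156461 -0.00713721  0.01992646  0.00514459 -0.00091231  0.00057809
 -0.00110484]
```

View pics/s4.png

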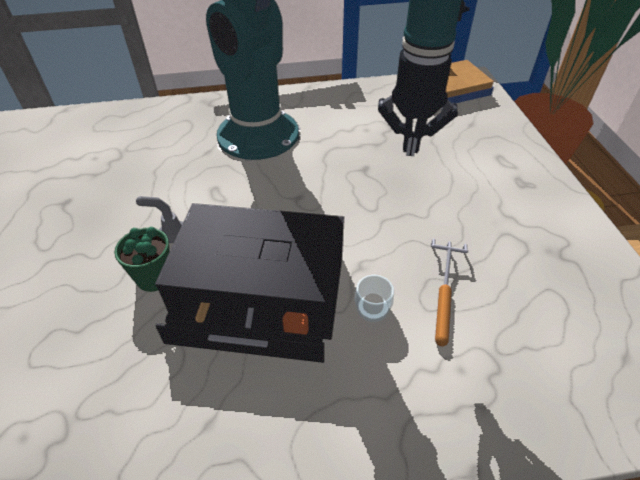

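The tray is open, with its lip now at about (238,341). The caddy, pot, spout, votive and rake sit at their first-picture pixels, and the hand is clear.

```bash
python3 -c "
from cell import finish_job
print(finish_job())"
```

```text
the job is handed in; nothing more can be done
None
```

The release plate was pressed and the tray sprang open by itself. The hand was then lifted clear, and I handed the job in at about 6.7 s.

- **Finding the plate:** The scene, side and wrist pictures put its centre within about 2 mm of each other, near world (530, 3). I did not sweep along the lid. I felt it at two points with shut fingertips: a touch about 50 mm to one side met the rigid lid at z ≈ 120 mm with about 15 N. Over the plate there was no force down to z = 117.8 mm, then the spring.
- **Pressing:** The plate pushed back with about 4–6 N. I pressed in steps of 1 mm or less to z ≈ 112.6 mm, about 5 mm of travel, and the next picture showed the tray out.
- **Last checks:** After backing off, the picture shows the tray fully open. By eye, the caddy, pot, spout, votive and rake are where they were in the first picture. I did not measure the tray's travel or the objects' positions numerically.
- **Odd readings:** The fingertips pressed about 2 mm off the estimated plate centre, still well inside the plate. The final force reading was 1.4 N with the hand in the air, which is within the noise seen earlier. The first move call was refused because its rows left out some fields, so nothing moved.

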